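# Clear the parts bowls after an engine wash

## Robot

A 7-joint arm with a two-finger parallel gripper is mounted at the origin on the work surface. World frame = base frame: x ahead of the robot, y to its left, z up, the work surface at z = 0. Lengths are in m, angles in rad, forces in N, time in s.
With the tool pointing down it reaches from about 0.4 to 0.875 m from the base axis. Payload 19.3 kg.
Tool frame: the origin (TCP) lies on the centre line of the jaws, within the pads' length; the fingertips stand 14 mm ahead of it and the grasp point (between the pads) lies 5 mm behind it; z points along the fingers, y is the line along which they close (so a half turn about z gives the same grasp; the last joint's range is limited). The gripper opens to 85 mm and grips with 20 to 120 N. Pads are 22 mm wide; open, the fingers measure 114 mm over their backs; the gripper's body (76 mm by 85 mm) begins 54 mm behind the grasp point. The pads swing forward as they close: fully open they stand 13 mm farther back than shut.
Start: joints at [-1.392, 0.521, -0.036, 1.599, 0.021, 1.021, -0.113], TCP at [0.154, 0.606, 0.245] pointing down, gripper open.
Joint ranges: [-2.91, 2.91], [-0.3, 2.13], [-1.5, 1.42], [0.17, 2.43], [-1.26, 4.41], [0.16, 1.93], [-2.52, 2.52]. Speed limits (rad/s): [1.89, 1.89, 2.39, 2.39, 3.01, 3.01, 3.01].

## Interface

Orientations are given as [roll, pitch, yaw] about the fixed x, y, z axes, in that order (R = Rz(yaw) Ry(pitch) Rx(roll)).
In Python, from workcell import bot, grab_frame, regions_of gives the robot as it stands. The module is installed in compiled form; this text tells all that it offers.
- The arm moves only by the tool play_rows, never from a script. Its argument "plan" is a list of rows, each a list of 3 entries, a list of its own where there are three numbers: the shift along the tool's x, y, z in units of 2.5 cm (1.0 is 2.5 cm), then the turn, a rotation vector about the tool's x, y, z in units of 0.15 rad (1.0 is 0.15 rad), then the closure, from -1 (fully open) to 1 (shut). In form: [[[tx, ty, tz], [rx, ry, rz], jaw], ...]. A call has 1 to 20 rows; each row shifts and turns the commanded pose from where the row before left it, along the tool's axes as they then stand; what a row does not reach is not made up. A row lasts 1/8 s, in which the tool goes at most 62.5 mm and 10.7 degrees, less where a joint would pass 70% of its speed; a pose out of reach is approached as far as the arm can. A call with a number of a shift or a turn outside -1 to 1 is refused whole. A call with a gripper value outside its range is refused whole. The fingers move at their own pace and stop on an object; "newtons" is the grip in N (left out, the last holds). Time passes only in rows, so rows that do not move let the fingers close. It gives the time, the measured TCP pose, the force, the opening and the grip force at its end, in the units of the state.
- bot.observe(): the state, without advancing time (a new reading comes with each control period).
- grab_frame(name): name is "scene" or "top"; returns a dict with "pixels" (480x640x3 uint8, red, green, blue), "depth" (480x640 float32, m along the optical axis (not along the pixel's ray), 0 where there is no reading), "camera_matrix" (3x3 intrinsics, pixels), "R" (3x3) and "t" (3): a world point X has camera coordinates R X + t. Camera axes: x right, y down, z forward; pixel columns grow to the right and rows downward; lengths in m; the calibration is good to about 2 mm. A picture is of the moment at which its call begins.
- bot.job_done(): hands the job in; it is judged then, once.
Trained networks look in the newest picture that a camera, given by its name, has taken for a name from the list of things; names that differ only in an ending like _2 or _b are one class to them, and where a whole thing is asked for, a point or a joint stands for the part that bears it (a point fixed in the world has none). Each returns a list of dicts, best first, with "p" (0 to 1); they miss things now and then, are a little off and sometimes report something else, mostly with a low value. They report only what shows in the picture. A call takes as long as a camera call. They do not tell look-alikes from the thing itself.
- regions_of(thing, camera): "mask" (480x640 bool, what is visible of it) and "box" ([left, top, right, bottom] in pixels, round what is visible of it).
The state is a dict: "clock": time; "qpos": joint angles; "qd": joint speeds; "joint_efforts": joint torques, N m; "position": TCP position; "tool_rot": TCP orientation; "force": force on the tool from outside, world axes, zero at the start; "moment": the same for the moment, N m; "grip_width": finger opening in m; "finger_force": force on a finger pad.
Only numpy, scipy, OpenCV 4.12 (cv2) and the standard library are available. Lean on these libraries where they do the work, as an engineer would, in place of code of your own. Each camera call takes 0.05 s, during which the arm holds its last target. There are 200 camera calls.

## Task

Take the last bearing cap out of the large bowl and stand it on its feet in the tray's free space, parallel to the two caps already there, and nest the three steel bowls in size order, middle in large and small in middle, each upright, flat on the floor of the next and well centred in it, with the large bowl on the bench. Lower the bowls gently, do not tip them, and leave the piston, jar, spanner and the other caps where they are.

Things in the scene. Friction and masses are not known exactly. Their poses are not given: they have to be found in the camera images.
- bowl_large: Large steel bowl: 196 mm across the rim, 62 high, foot 156 across, straight flaring wall 3 mm thick, floor 4 mm thick, rim a bead 8 mm wide and 14 mm deep with upright sides (radius 98 outside, 90 inside), to be pinched from above. About 0.42 kg, loose on the bench, a bearing cap standing in it. Origin: centre of the underside; z up the bowl's axis.
- bowl_middle: Middle steel bowl, empty: 134 mm across the rim, 66 high, foot 110 across, 4 mm floor, rim bead 8 mm wide, 14 deep (radius 67 outside, 59 inside), about 0.2 kg. Nested in the large bowl it has about 20 mm to spare all round at the floor, its rim 8 mm above the large one's and 23 mm clear of it. Origin: centre of the underside; z up.
- bowl_small: Small steel bowl, like a cup, empty: 74 mm across the rim, 70 high, foot 62 across, 4 mm floor, rim bead 8 mm wide, 14 deep (radius 37 outside, 29 inside), about 0.1 kg. Nested in the middle bowl it has about 20 mm to spare all round at the floor, its rim 8 mm above the middle one's and 22 mm clear of it. Origin: centre of the underside; z up.
- cap: Dark cast-iron bearing cap standing in the large bowl: an arch 30 mm thick (x, flat parallel faces), 90 long (y), 46 tall in the middle, 36 over the two feet, half-round opening of 54 mm in the underside; about 0.38 kg. Pinch it from above across the 30 mm at its middle. Origin: centre of the underside between the feet; z up.
- tray: Low open aluminium tray, fixed to the bench: 140 mm (x) by 220 mm (y), walls 20 mm high and 4 mm thick, floor 4 mm thick. Two bearing caps stand in its +y half, their long sides along the tray's x. Origin: centre of the underside; z up.
- tray_free (a point): Point on the tray's inner floor, middle of its free space: 45 mm from the tray's centre towards -y (the tray's own axes).
- cap_a: Bearing cap like the other, standing in the tray 80 mm from the tray's centre towards the tray's +y, its length along the tray's x. Leave it there. Origin: centre of the underside.
- cap_b: Bearing cap standing in the tray 28 mm from the tray's centre towards the tray's +y, its length along the tray's x. Leave it there. Origin: centre of the underside.
- piston: Aluminium piston, 76 mm across, 63 mm tall, standing on the bench. Bystander. Origin: centre of the underside.
- lube_jar: White screw-top jar, 68 mm across, 75 mm tall. Bystander. Origin: centre of the underside.
- spanner: Steel spanner 200 mm long, 8 mm thick, lying flat on the bench near the piston. Bystander. Origin: middle of its length.
There are look-alikes about, which are no part of the job. What is shaped like the bowl_small but purple or yellow is not meant.

How it is judged:
At the end, for the whole second after the job is handed in: Cap on its feet on the floor of the tray's free (-y) half, tilt < 0.1, parallel to the others within 0.3 rad. Large bowl level on the bench; middle in large and small in middle, each within 4 mm of the floor, tilt < 0.06 rad, centred to 13 mm. All released and at rest (x of cap in the frame of tray between -0.05 and 0.05 m and y of cap in the frame of tray between -0.095 and 0 m and z of cap in the frame of tray between 0 and 0.008 m and angle between cap's own z axis and vertical below 0.1 rad and angle between the y axis of cap and the x axis of tray, either way round below 0.3 rad and z of bowl_middle in the frame of bowl_large between 0 and 0.008 m and horizontal distance between bowl_middle and bowl_large below 0.013 m and angle between each of bowl_middle, bowl_small, bowl_large's own z axis and vertical below 0.06 rad and z of bowl_small in the frame of bowl_middle between 0 and 0.008 m and horizontal distance between bowl_small and bowl_middle below 0.013 m and height (world z) of bowl_large below 0.004 m and linear speed of each of cap, bowl_large, bowl_middle, bowl_small below 0.02 m/s); the robot touches nothing.
It fails at once if the piston, the jar or the spanner is moved by more than 25 mm (distance of any of piston, lube_jar, spanner from where it was at the start of the episode above 0.025 m).
It fails at once if a cap already in the tray is moved by more than 15 mm or tipped (distance of any of cap_a, cap_b from where it was at the start of the episode above 0.015 m or angle between any of cap_a, cap_b's own z axis and vertical above 0.3 rad).
It fails at once if a bowl is tipped by more than 0.6 rad (angle between any of bowl_large, bowl_middle, bowl_small's own z axis and vertical above 0.6 rad).
It fails at once if a bowl is dropped into the next one (over 0.45 m/s close to its floor) or pressed on it with over 30 N ((horizontal distance between bowl_middle and bowl_large below 0.05 m and z of bowl_middle in the frame of bowl_large below 0.016 m and linear speed of bowl_middle above 0.45 m/s and linear speed of bowl_large below 0.2 m/s) or contact force between bowl_middle and bowl_large above 30 N or (horizontal distance between bowl_small and bowl_middle below 0.05 m and z of bowl_small in the frame of bowl_middle below 0.016 m and linear speed of bowl_small above 0.45 m/s and linear speed of bowl_middle below 0.2 m/s) or contact force between bowl_small and bowl_middle above 30 N).
It also fails if it takes over 72 s, if anything falls off the work surface, if the arm or the gripper's body presses on something with over 40 N, if the wrist force passes 120 N, or if a joint passes its speed limit or range.

## Working session

There is one attempt and no reset: what is moved stays moved. The work goes in short steps, Python scripts to look and compute and a tool call to move; the robot and the scene stay as the last step left them, time stands still between calls to the robot, and variables do not carry over. Pictures are saved under pics/ and viewed, at most 10 in all, crops included, and the job is handed in when it is done.

Besides the shell and the picture viewer there is one more tool, called after ">>>" in YAML: its name, and indented under it one key for each argument. play_rows: Moves the arm, as the interface text tells. Its arguments: {"type":"object","properties":{"plan":{"type":"array"},"newtons":{"type":"number"}},"required":["plan"]}

```bash
mkdir -p pics; cat > h.py <<'E'
import numpy as np, cv2
from workcell import bot, grab_frame, regions_of
def world(f):
    K,R,t,d=f["camera_matrix"],f["R"],f["t"],f["depth"]
    v,u=np.mgrid[0:480,0:640]
    c=np.stack([(u-K[0,2])/K[0,0]*d,(v-K[1,2])/K[1,1]*d,d],-1)
    W=(c-t)@R
    W[d<=0]=np.nan
    return W
def save(f,n): cv2.imwrite("pics/"+n,f["pixels"][:,:,::-1])
E
python3 - <<'E'
from h import *
np.set_printoptions(precision=4,suppress=True)
s=bot.observe();print(s)
for c in("top","scene"):
    f=grab_frame(c);save(f,c+"1.png");W=world(f);np.save(c+"1.npy",W)
    print(c,-f["R"].T@f["t"],f["camera_matrix"][0,0])
    for n in["bowl_large","bowl_middle","bowl_small","cap","tray","piston","lube_jar","spanner"]:
        for r in regions_of(n,c)[:4]:
            P=W[r["mask"]];print(n,round(r["p"],2),r["box"],np.nanmedian(P,0),np.nanpercentile(P,[2,98],axis=0).ravel())
E
```

```text
{'clock': 0.0, 'qpos': array([-1.3922,  0.522 , -0.0363,  1.6   ,  0.0212,  1.0211, -0.1128]), 'qd': array([ 0.0003, -0.0004, -0.0007,  0.0007, -0.0006, -0.0002,  0.0002]), 'joint_efforts': array([  0.0014, -92.7095,   1.98  , -36.9921,   0.0179,   0.008 ,
        -0.0001]), 'position': array([0.1538, 0.6055, 0.2447]), 'tool_rot': array([-3.1405,  0.0001,  2.8928]), 'force': array([-0.031 ,  0.9498,  0.61  ]), 'moment': array([ 0.0357,  0.0353, -0.036 ]), 'finger_force': 0.0, 'grip_width': 0.08526484159470704}
top [0.3346 0.0389 1.2112] 575.0750272851603
bowl_large 0.96 [475.1, 221.4, 570.5, 314.4] [ 0.4606 -0.3843  0.0106] [ 0.3768 -0.4581  0.0005  0.5538 -0.279   0.0641]
bowl_large 0.24 [137.0, 261.7, 157.6, 308.1] [0.426  0.3877 0.0472] [0.3839 0.3767 0.0158 0.4683 0.4054 0.054 ]
bowl_middle 0.65 [239.5, 148.4, 303.4, 215.4] [0.648  0.1496 0.0081] [ 0.5754  0.0853 -0.      0.6961  0.2045  0.0682]
bowl_small 0.75 [449.5, 159.6, 487.4, 198.0] [ 0.6532 -0.2738  0.0387] [ 0.6131 -0.2999  0.0014  0.6797 -0.2346  0.0727]
bowl_small 0.72 [337.4, 151.6, 373.5, 191.4] [ 0.6721 -0.0319  0.0
[... 2470 characters left out ...]
.1219  0.0709]
tray 0.87 [331.3, 110.7, 435.6, 189.9] [0.4332 0.3335 0.0042] [ 0.3567  0.2535 -0.0017  0.4969  0.4683  0.021 ]
piston 0.56 [265.4, 186.5, 299.6, 230.2] [0.4736 0.0335 0.0589] [0.4289 0.0031 0.0048 0.4984 0.0724 0.065 ]
lube_jar 0.6 [305.1, 160.7, 337.3, 204.4] [0.4571 0.1478 0.056 ] [ 0.4163  0.1241 -0.      0.4776  0.2014  0.0775]
lube_jar 0.24 [330.1, 111.9, 438.2, 186.9] [0.4324 0.3306 0.0042] [ 0.3564  0.2534 -0.0018  0.4968  0.4691  0.0207]
spanner 0.96 [198.4, 206.0, 245.7, 274.9] [ 0.4423 -0.103   0.0058] [ 0.3243 -0.1266 -0.0023  0.5144 -0.0889  0.0107]
spanner 0.29 [60.2, 259.4, 164.4, 346.8] [ 0.4339 -0.3716  0.0176] [ 0.3738 -0.459  -0.0001  0.5563 -0.2814  0.0624]
```

View pics/top1.png

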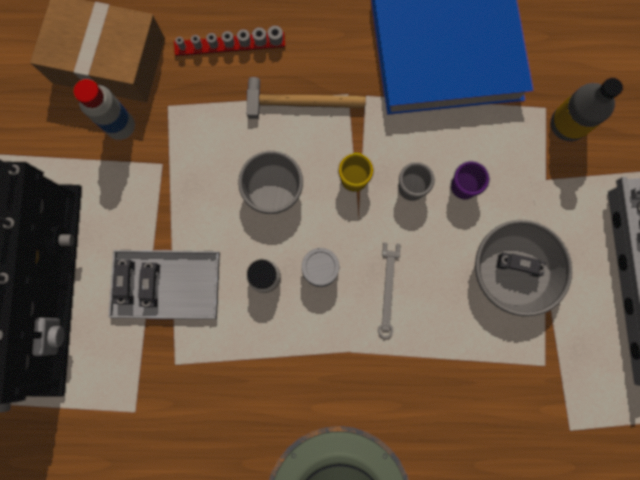

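```bash
cat >> h.py <<'E'
from scipy.optimize import least_squares
def rim(W,c,r,zmin,zmax=.09):
    """circle fit (fixed mid-rim radius r) to high points near c"""
    for k in range(3):
        rr=np.hypot(W[...,0]-c[0],W[...,1]-c[1])
        m=(W[...,2]>zmin)&(W[...,2]<zmax)&(abs(rr-r)<[.02,.012,.007][k])
        P=W[m]
        c=least_squares(lambda q:np.hypot(P[:,0]-q[0],P[:,1]-q[1])-r,c,loss="soft_l1",f_scale=.002).x
    return c,m.sum(),np.median(P[:,2])
def rect(W,c,rad,zlo,zhi):
    rr=np.hypot(W[...,0]-c[0],W[...,1]-c[1])
    P=W[(rr<rad)&(W[...,2]>zlo)&(W[...,2]<zhi)]
    b=cv2.minAreaRect((P[:,:2]*1000).astype(np.float32))
    p=cv2.boxPoints(b)/1000
    e=p[1]-p[0],p[2]-p[1]
    l=max(e,key=np.linalg.norm)
    return np.array(b[0])/1000,np.array(b[1]),np.arctan2(l[1],l[0])%np.pi,len(P)
E
python3 - <<'E'
from h import *
import cv2
for c in("top","scene"):
    W=np.load(c+"1.npy");I=cv2.imread(f"pics/{c}1.png")[:,:,::-1]
    print(c)
    print("L",rim(W,[.463,-.37],.094,.055));print("M",rim(W,[.635,.145],.063,.058))
    for g in([.646,-.268],[.661,-.031],[.643,-.154]):
        q=rim(W,g,.033,.062);m=np.hypot(W[...,0]-q[0][0],W[...,1]-q[0][1])<.045
        m&=W[...,2]>.02
        print("S",q,np.median(I[m],0))
    print("cap",rect(W,[.473,-.37],.065,.035,.07))
    print("a",rect(W,[.43,.44],.055,.035,.07));print("b",rect(W,[.424,.388],.055,.035,.07))
    print("tray",rect(W,[.427,.362],.16,.012,.07))
E
```

```text
top
L (array([ 0.46492789, -0.36785614]), np.int64(1252), np.float64(0.060900491688715475))
M (array([0.63546488, 0.14476698]), np.int64(788), np.float64(0.06446368262505833))
S (array([ 0.64635861, -0.26721308]), np.int64(421), np.float64(0.06853667301797403)) [46.5 22.  55. ]
S (array([ 0.66131081, -0.02990255]), np.int64(405), np.float64(0.0684258277314895)) [105.  85.  10.]
S (array([ 0.64253579, -0.15423592]), np.int64(419), np.float64(0.06874493785038223)) [73. 68. 65.]
cap (array([ 0.47472299, -0.37417224]), array([91.42108154, 31.99708176]), np.float32(1.3441302), 690)
a (array([0.43158148, 0.42226801]), array([90.11880493, 73.71208954]), np.float32(0.02003385), 1049)
b (array([0.42571664, 0.40924197]), array([66.67499542, 89.98406219]), np.float32(3.1352513), 966)
tray (array([0.42836026, 0.36501016]), array([222.60519409, 140.05221558]), np.float32(1.5681132), 2433)
scene
L (array([ 0.46472464, -0.36975575]), np.int64(1167), np.float64(0.05940869205527551))
M (array([0.63567372, 0.1433002 ]), np.int64(681), np.float64(0.06332989656501084))
S (array([ 0.64676198, -0.26913394]), np.int64(481), np.float64(0.06738898811372436)) [67. 26. 76.]
S (array([ 0.66150497, -0.03166712]), np.int64(413), np.float64(0.06731978050532147)) [162. 126.  32.]
S (array([ 0.64299587, -0.15615863]), np.int64(436), np.float64(0.0672696857397386)) [108. 100.  88.]
cap (array([ 0.47289261, -0.37511011]), array([89.86218262, 33.18549347]), np.float32(1.3341508), 720)
a (array([0.42978638, 0.4222298 ]), array([93.75193024, 73.99681854]), np.float32(0.042082574), 570)
b (array([0.42404959, 0.40820523]), array([93.20317078, 68.06712341]), np.float32(0.009369964), 580)
tray (array([0.42689383, 0.36395728]), array([224.87236023, 144.77851868]), np.float32(1.5635083), 1739)
```

The top view shows the large bowl at pixel (523,268) with the cap inside, the middle bowl at (271,182), the steel small bowl at (416,181) between the yellow (356,172) and purple (470,180) look-alikes, and the tray at (165,285).

```bash
cat > plan.py <<'E'
from h import *
from scipy.spatial.transform import Rotation as Ro
def leg(p,yaw,q,yq,n=None,smax=.99,rmax=.7):
    """constant row (units) taking pose p,yaw to q,yq in n rows, tool pointing down"""
    p,q=np.array(p,float),np.array(q,float);d=(yq-yaw+np.pi)%(2*np.pi)-np.pi
    m=1
    while True:
        k=n or m
        A=sum(Ro.from_euler("xyz",[np.pi,0,yaw+d*i/k]).as_matrix() for i in range(k))
        s=np.linalg.solve(A,q-p)/.025;r=-d/k/.15
        if n or(abs(s).max()<=smax and abs(r)<=rmax):break
        m+=1
    s=np.round(s,3);r=round(r,3);x=p.copy();rm=9;y=yaw
    for i in range(k):
        x=x+Ro.from_euler("xyz",[np.pi,0,y]).as_matrix()@s*.025;y-=r*.15;rm=min(rm,np.hypot(*x[:2]))
    print(f"{k} rows [{list(map(float,s))},[0,0,{r}]] -> {np.round(x,4)} yaw {y:.3f} rmin {rm:.2f}");return x,y
def here():
    s=bot.observe();print(round(s['clock'],2),np.round(s['position'],4),np.round(s['tool_rot'],3),np.round(s['force'],1),round(s['grip_width'],4),round(float(s['finger_force']),1),np.round(s['qpos'],2))
    return s['position'],s['tool_rot'][2]
E
python3 - <<'E'
from plan import *
W=np.load("top1.npy");V=np.load("scene1.npy")
for A in(W,V):
    r=np.hypot(A[...,0],A[...,1]);a=np.arctan2(A[...,1],A[...,0])
    for lo in np.arange(-.9,1.5,.2):
        m=(r>.35)&(r<.8)&(a>lo)&(a<lo+.2)&(A[...,2]>.09)
        if m.sum()>15:print(round(lo,1),m.sum(),np.nanpercentile(A[m],[1,99],axis=0).round(2).tolist())
p,y=here()
p,y=leg(p,y,[.474,-.375,.15],1.339)
leg(p,y,[.474,-.375,.036],1.339)
E
```

```text
0.7 2608 [[0.45, 0.56, 0.09], [0.56, 0.6, 0.24]]
0.9 4313 [[0.29, 0.55, 0.09], [0.46, 0.59, 0.22]]
1.1 1677 [[0.2, 0.56, 0.09], [0.29, 0.62, 0.22]]
0.7 2115 [[0.45, 0.56, 0.09], [0.56, 0.61, 0.29]]
0.9 4123 [[0.29, 0.56, 0.09], [0.47, 0.7, 0.27]]
1.1 2199 [[0.21, 0.56, 0.09], [0.35, 0.72, 0.22]]
0.9 [0.154  0.6057 0.2453] [3.142 0.    2.893] [ 0.2 -0.  -0.4] 0.0853 0.0 [-1.39  0.52 -0.04  1.6   0.02  1.02 -0.11]
45 rows [[-0.985, -0.248, 0.085],[0,0,0.23]] -> [ 0.4747 -0.3745  0.1497] yaw 1.340 rmin 0.55
5 rows [[-0.005, -0.005, 0.91],[0,0,0.002]] -> [ 0.474  -0.375   0.0359] yaw 1.339 rmin 0.60
```

```bash
python3 - <<'E'
from plan import *
p,y=here()
p,y=leg(p,y,[.2,.44,.26],2.7)
p,y=leg(p,y,[.474,-.375,.15],1.339)
E
```

```text
0.9 [0.154  0.6057 0.2453] [3.142 0.    2.893] [ 0.2 -0.  -0.4] 0.0853 0.0 [-1.39  0.52 -0.04  1.6   0.02  1.02 -0.11]
6 rows [[-0.649, -0.948, -0.098],[0,0,0.214]] -> [0.2  0.44 0.26] yaw 2.700 rmin 0.48
38 rows [[-0.969, -0.139, 0.116],[0,0,0.239]] -> [ 0.4734 -0.3752  0.1498] yaw 1.338 rmin 0.47
```

>>> play_rows:
  plan:
    - [[-0.65,-0.95,-0.1],[0,0,0.215],-0.4]
    - [[-0.65,-0.95,-0.1],[0,0,0.215],-0.4]
    - [[-0.65,-0.95,-0.1],[0,0,0.215],-0.4]
    - [[-0.65,-0.95,-0.1],[0,0,0.215],-0.4]
    - [[-0.65,-0.95,-0.1],[0,0,0.215],-0.4]
    - [[-0.65,-0.95,-0.1],[0,0,0.215],-0.4]
    - [[-0.97,-0.14,0.1],[0,0,0.24],-0.4]
    - [[-0.97,-0.14,0.1],[0,0,0.24],-0.4]
    - [[-0.97,-0.14,0.1],[0,0,0.24],-0.4]
    - [[-0.97,-0.14,0.1],[0,0,0.24],-0.4]
    - [[-0.97,-0.14,0.1],[0,0,0.24],-0.4]
    - [[-0.97,-0.14,0.1],[0,0,0.24],-0.4]
    - [[-0.97,-0.14,0.1],[0,0,0.24],-0.4]
    - [[-0.97,-0.14,0.1],[0,0,0.24],-0.4]
    - [[-0.97,-0.14,0.1],[0,0,0.24],-0.4]
    - [[-0.97,-0.14,0.1],[0,0,0.24],-0.4]
    - [[-0.97,-0.14,0.1],[0,0,0.24],-0.4]
    - [[-0.97,-0.14,0.1],[0,0,0.24],-0.4]
    - [[-0.97,-0.14,0.1],[0,0,0.24],-0.4]
    - [[-0.97,-0.14,0.1],[0,0,0.24],-0.4]

```text
clock: 3.4
position: [0.4324, 0.1901, 0.2252]
tool_rot: [3.141, 0.0, 2.193]
force: [-0.2, -0.0, -0.3]
grip_width: 0.0601
finger_force: 0.0
```

>>> play_rows:
  plan:
    - [[-0.97,-0.14,0.1],[0,0,0.24],-0.4]
    - [[-0.97,-0.14,0.1],[0,0,0.24],-0.4]
    - [[-0.97,-0.14,0.1],[0,0,0.24],-0.4]
    - [[-0.97,-0.14,0.1],[0,0,0.24],-0.4]
    - [[-0.97,-0.14,0.1],[0,0,0.24],-0.4]
    - [[-0.97,-0.14,0.1],[0,0,0.24],-0.4]
    - [[-0.97,-0.14,0.1],[0,0,0.24],-0.4]
    - [[-0.97,-0.14,0.1],[0,0,0.24],-0.4]
    - [[-0.97,-0.14,0.1],[0,0,0.24],-0.4]
    - [[-0.97,-0.14,0.1],[0,0,0.24],-0.4]
    - [[-0.97,-0.14,0.1],[0,0,0.24],-0.4]
    - [[-0.97,-0.14,0.1],[0,0,0.24],-0.4]
    - [[-0.97,-0.14,0.1],[0,0,0.24],-0.4]
    - [[-0.97,-0.14,0.1],[0,0,0.24],-0.4]
    - [[-0.97,-0.14,0.1],[0,0,0.24],-0.4]
    - [[-0.97,-0.14,0.1],[0,0,0.24],-0.4]
    - [[-0.97,-0.14,0.1],[0,0,0.24],-0.4]
    - [[-0.97,-0.14,0.1],[0,0,0.24],-0.4]
    - [[-0.97,-0.14,0.1],[0,0,0.24],-0.4]
    - [[-0.97,-0.14,0.1],[0,0,0.24],-0.4]

```text
clock: 5.9
position: [0.4975, -0.285, 0.1751]
tool_rot: [-3.142, 0.0, 1.473]
force: [0.1, -0.2, 0.6]
grip_width: 0.0601
finger_force: 0.0
```

```bash
python3 - <<'E'
from plan import *
p,y=here()
p,y=leg(p,y,[.474,-.375,.13],1.339)
leg(p,y,[.474,-.375,.036],1.339)
E
```

```text
5.9 [ 0.4975 -0.285   0.1751] [-3.142  0.     1.473] [ 0.1 -0.2  0.6] 0.0601 0.0 [ 0.09  0.57  0.47  1.82 -0.34  0.83  0.63]
4 rows [[-0.925, -0.1, 0.451],[0,0,0.223]] -> [ 0.474 -0.375  0.13 ] yaw 1.339 rmin 0.58
4 rows [[-0.0, 0.0, 0.94],[0,0,0.0]] -> [ 0.474 -0.375  0.036] yaw 1.339 rmin 0.60
```

>>> play_rows:
  plan:
    - [[-0.925,-0.1,0.45],[0,0,0.223],-0.4]
    - [[-0.925,-0.1,0.45],[0,0,0.223],-0.4]
    - [[-0.925,-0.1,0.45],[0,0,0.223],-0.4]
    - [[-0.925,-0.1,0.45],[0,0,0.223],-0.4]
    - [[0,0,0.94],[0,0,0],-0.4]
    - [[0,0,0.94],[0,0,0],-0.4]
    - [[0,0,0.94],[0,0,0],-0.4]
    - [[0,0,0.94],[0,0,0],-0.4]
    - [[0,0,0],[0,0,0],-0.4]
    - [[0,0,0],[0,0,0],1]
    - [[0,0,0],[0,0,0],1]
    - [[0,0,0],[0,0,0],1]
    - [[0,0,0],[0,0,0],1]
    - [[0,0,0],[0,0,0],1]
  newtons: 80

```text
clock: 7.65
position: [0.4751, -0.3739, 0.0375]
tool_rot: [3.14, 0.001, 1.341]
force: [-1.6, -0.5, 5.8]
grip_width: 0.0285
finger_force: 78.7
```

```bash
python3 - <<'E'
from plan import *
p,y=here()
p,y=leg(p,y,[p[0],p[1],.156],y)
p,y=leg(p,y,[.4275,.319,.12],np.pi)
E
```

```text
7.65 [ 0.4751 -0.3739  0.0375] [3.140e+00 1.000e-03 1.341e+00] [-1.6 -0.5  5.8] 0.0285 78.7 [ 0.32  0.81  0.38  1.8  -0.48  0.62  0.75]
5 rows [[0.0, 0.0, -0.948],[0,0,-0.0]] -> [ 0.4751 -0.3739  0.156 ] yaw 1.341 rmin 0.60
28 rows [[0.96, 0.615, 0.051],[0,0,-0.429]] -> [0.4269 0.3189 0.1203] yaw 3.143 rmin 0.53
```

>>> play_rows:
  plan:
    - [[0,0,-0.95],[0,0,0],1]
    - [[0,0,-0.95],[0,0,0],1]
    - [[0,0,-0.95],[0,0,0],1]
    - [[0,0,-0.95],[0,0,0],1]
    - [[0,0,-0.95],[0,0,0],1]
    - [[0.96,0.615,0],[0,0,-0.43],1]
    - [[0.96,0.615,0],[0,0,-0.43],1]
    - [[0.96,0.615,0],[0,0,-0.43],1]
    - [[0.96,0.615,0],[0,0,-0.43],1]
    - [[0.96,0.615,0],[0,0,-0.43],1]
    - [[0.96,0.615,0],[0,0,-0.43],1]
    - [[0.96,0.615,0],[0,0,-0.43],1]
    - [[0.96,0.615,0],[0,0,-0.43],1]
    - [[0.96,0.615,0],[0,0,-0.43],1]
    - [[0.96,0.615,0],[0,0,-0.43],1]
    - [[0.96,0.615,0],[0,0,-0.43],1]
    - [[0.96,0.615,0],[0,0,-0.43],1]
    - [[0.96,0.615,0],[0,0,-0.43],1]
    - [[0.96,0.615,0],[0,0,-0.43],1]
    - [[0.96,0.615,0],[0,0,-0.43],1]

```text
clock: 10.15
position: [0.6146, 0.015, 0.1551]
tool_rot: [-3.142, -0.0, 2.313]
force: [-0.3, -0.6, -3.7]
grip_width: 0.0289
finger_force: 80.0
```

```bash
python3 - <<'E'
from plan import *
p,y=here()
p,y=leg(p,y,[.4275,.319,.12],np.pi)
p,y=leg(p,y,[.4275,.319,.039],np.pi)
E
```

```text
10.15 [0.6146 0.015  0.1551] [-3.142 -0.     2.313] [-0.3 -0.6 -3.7] 0.0289 80.0 [-0.28  0.62  0.24  1.72 -0.19  0.82  0.79]
13 rows [[0.95, 0.613, 0.108],[0,0,-0.425]] -> [0.4274 0.3191 0.12  ] yaw 3.142 rmin 0.53
4 rows [[-0.001, -0.001, 0.81],[0,0,0.001]] -> [0.4275 0.319  0.039 ] yaw 3.141 rmin 0.53
```

>>> play_rows:
  plan:
    - [[0.95,0.613,0.108],[0,0,-0.425],1]
    - [[0.95,0.613,0.108],[0,0,-0.425],1]
    - [[0.95,0.613,0.108],[0,0,-0.425],1]
    - [[0.95,0.613,0.108],[0,0,-0.425],1]
    - [[0.95,0.613,0.108],[0,0,-0.425],1]
    - [[0.95,0.613,0.108],[0,0,-0.425],1]
    - [[0.95,0.613,0.108],[0,0,-0.425],1]
    - [[0.95,0.613,0.108],[0,0,-0.425],1]
    - [[0.95,0.613,0.108],[0,0,-0.425],1]
    - [[0.95,0.613,0.108],[0,0,-0.425],1]
    - [[0.95,0.613,0.108],[0,0,-0.425],1]
    - [[0.95,0.613,0.108],[0,0,-0.425],1]
    - [[0.95,0.613,0.108],[0,0,-0.425],1]
    - [[0,0,0.75],[0,0,0],1]
    - [[0,0,0.75],[0,0,0],1]
    - [[0,0,0.75],[0,0,0],1]
    - [[0,0,0.75],[0,0,0],1]
    - [[0,0,0.2],[0,0,0],1]
    - [[0,0,0],[0,0,0],1]

```text
clock: 12.52
position: [0.4286, 0.3183, 0.0401]
tool_rot: [-3.141, -0.0, 3.139]
force: [0.3, -1.0, -4.3]
grip_width: 0.0287
finger_force: 80.0
```

```bash
python3 - <<'E'
from plan import *
here()
E
```

```text
12.53 [0.4286 0.3183 0.0401] [-3.141 -0.     3.139] [ 0.3 -1.  -4.3] 0.0287 80.0 [-0.76  0.69  0.01  1.97 -0.01  0.47  0.83]
```

>>> play_rows:
  plan:
    - [[0,0,0.06],[0,0,0],1]
    - [[0,0,0.05],[0,0,0],1]
    - [[0,0,0],[0,0,0],0.2]
    - [[0,0,0],[0,0,0],0]
    - [[0,0,0],[0,0,0],0]
    - [[0,0,-0.5],[0,0,0],0]
    - [[0,0,-0.95],[0,0,0],0]
    - [[0,0,-0.95],[0,0,0],0]
    - [[0,0,-0.95],[0,0,0],0]
    - [[0,0,-0.6],[0,0,0],0.2]

```text
clock: 13.78
position: [0.4292, 0.3182, 0.1377]
tool_rot: [3.141, 0.001, 3.138]
force: [0.5, 0.2, 0.1]
grip_width: 0.0347
finger_force: 0.0
```

```bash
python3 - <<'E'
from plan import *
p,y=here()
f=grab_frame("top");W=world(f)
print("cap",rect(W,[.428,.319],.055,.032,.07)) 
P=W[(abs(W[...,0]-.428)<.02)&(abs(W[...,1]-.319)<.01)];print(np.nanmedian(P,0))
p,y=leg(p,y,[.574,.130,.11],1.794)
leg(p,y,[.574,.130,.057],1.794)
E
```

```text
13.78 [0.4292 0.3182 0.1377] [3.141e+00 1.000e-03 3.138e+00] [0.5 0.2 0.1] 0.0347 0.0 [-0.76  0.53  0.02  1.94 -0.02  0.68  0.83]
cap (array([0.43121597, 0.31729102]), array([88.12413788, 31.10163879]), np.float32(0.02328653), 441)
[0.42240423 0.31744176 0.53064835]
13 rows [[-0.755, -0.226, 0.085],[0,0,0.689]] -> [0.574  0.1301 0.1101] yaw 1.794 rmin 0.55
3 rows [[-0.001, -0.0, 0.708],[0,0,0.0]] -> [0.574 0.13  0.057] yaw 1.794 rmin 0.59
```

>>> play_rows:
  plan:
    - [[-0.755,-0.226,0.085],[0,0,0.689],0.2]
    - [[-0.755,-0.226,0.085],[0,0,0.689],0.2]
    - [[-0.755,-0.226,0.085],[0,0,0.689],0.2]
    - [[-0.755,-0.226,0.085],[0,0,0.689],0.2]
    - [[-0.755,-0.226,0.085],[0,0,0.689],0.2]
    - [[-0.755,-0.226,0.085],[0,0,0.689],0.2]
    - [[-0.755,-0.226,0.085],[0,0,0.689],0.2]
    - [[-0.755,-0.226,0.085],[0,0,0.689],0.2]
    - [[-0.755,-0.226,0.085],[0,0,0.689],0.2]
    - [[-0.755,-0.226,0.085],[0,0,0.689],0.2]
    - [[-0.755,-0.226,0.085],[0,0,0.689],0.2]
    - [[-0.755,-0.226,0.085],[0,0,0.689],0.2]
    - [[-0.755,-0.226,0.085],[0,0,0.689],0.2]
    - [[0,0,0],[0,0,0],0.2]

```text
clock: 15.58
position: [0.5736, 0.1285, 0.1079]
tool_rot: [-3.141, 0.001, 1.792]
force: [-0.5, 1.2, -0.1]
grip_width: 0.0341
finger_force: 0.0
```

```bash
python3 - <<'E'
from plan import *
p,y=here()
leg(p,y,[.574,.130,.057],1.794)
f=grab_frame("scene");W=world(f);print("M",rim(W,[.6355,.144],.063,.057),"L",rim(W,[.465,-.369],.094,.052))
E
```

```text
15.57 [0.5736 0.1285 0.1079] [-3.141e+00  1.000e-03  1.792e+00] [-0.5  1.2 -0.1] 0.0341 0.0 [-0.57  0.68  0.36  1.82 -0.35  0.71  0.21]
3 rows [[0.019, 0.01, 0.679],[0,0,-0.004]] -> [0.574 0.13  0.057] yaw 1.794 rmin 0.59
M (array([0.63587606, 0.14296233]), np.int64(667), np.float64(0.06308908260848353)) L (array([ 0.46518845, -0.36969648]), np.int64(1337), np.float64(0.05887357327608824))
```

>>> play_rows:
  plan:
    - [[0,0,0.68],[0,0,0],0.2]
    - [[0,0,0.68],[0,0,0],0.2]
    - [[0,0,0.68],[0,0,0],0.2]
    - [[0,0,0],[0,0,0],0.2]
    - [[0,0,0],[0,0,0],1]
    - [[0,0,0],[0,0,0],1]
    - [[0,0,0],[0,0,0],1]
    - [[0,0,0],[0,0,0],1]
    - [[0,0,0],[0,0,0],1]
  newtons: 90

```text
clock: 16.75
position: [0.5742, 0.1297, 0.0585]
tool_rot: [3.14, -0.0, 1.794]
force: [-5.8, -2.6, 11.4]
grip_width: 0.0063
finger_force: 87.4
```

```bash
python3 - <<'E'
from plan import *
here()
f=grab_frame("scene");W=world(f);print("M",rim(W,[.6355,.144],.063,.057))
E
```

```text
16.75 [0.5742 0.1297 0.0585] [ 3.14  -0.     1.794] [-5.8 -2.6 11.4] 0.0063 87.4 [-0.54  0.75  0.32  1.84 -0.38  0.61  0.23]
M (array([0.63417363, 0.14278892]), np.int64(615), np.float64(0.06368483116381508))
```

>>> play_rows:
  plan:
    - [[0,0,-0.3],[0,0,0],1]
    - [[0,0,-0.8],[0,0,0],1]
    - [[0,0,-0.9],[0,0,0],1]
    - [[0,0,-0.9],[0,0,0],1]
    - [[0,0,-0.8],[0,0,0],1]
    - [[0,0,0],[0,0,0],1]

```text
clock: 17.55
position: [0.5744, 0.1302, 0.152]
tool_rot: [3.139, -0.001, 1.794]
force: [-0.3, 0.1, -1.6]
grip_width: 0.0063
finger_force: 86.6
```

```bash
cat >> h.py <<'E'
def rimplane(W,c,r,z):
    """rim of a held bowl: circle centre, height and slope (dz/dx, dz/dy)"""
    rr=np.hypot(W[...,0]-c[0],W[...,1]-c[1])
    c,n,_=rim(W,c,r,z-.012,z+.012)
    rr=np.hypot(W[...,0]-c[0],W[...,1]-c[1])
    P=W[(abs(W[...,2]-z)<.012)&(abs(rr-r)<.006)]
    A=np.c_[P[:,:2]-c,np.ones(len(P))]
    q=least_squares(lambda q:A@q-P[:,2],[0,0,z],loss="soft_l1",f_scale=.001).x
    return c,n,q
E
python3 - <<'E'
from plan import *
p,y=here()
for c in("scene","top"):
    f=grab_frame(c);W=world(f);print(c,rimplane(W,[.6355,.143],.063,p[2]+.007))
E
```

```text
17.55 [0.5744 0.1302 0.152 ] [ 3.139e+00 -1.000e-03  1.794e+00] [-0.3  0.1 -1.6] 0.0063 86.6 [-0.59  0.61  0.39  1.8  -0.32  0.79  0.18]
scene (array([0.63465396, 0.14349871]), np.int64(711), array([-0.0434372 , -0.00897086,  0.15445713]))
top (array([0.6350987 , 0.14323327]), np.int64(39), array([0.03061212, 0.50728936, 0.18596367]))
```

```bash
python3 - <<'E'
from plan import *
p,y=here()
p,y=leg(p,y,[p[0],p[1],.175],y)
p,y=leg(p,y,[.4169,-.3313,.155],.9)
E
```

```text
17.65 [0.5735 0.13   0.15  ] [ 3.142 -0.     1.794] [ 0.2  0.1 -2.2] 0.0064 86.6 [-0.59  0.62  0.39  1.8  -0.32  0.79  0.18]
2 rows [[0.0, 0.0, -0.5],[0,0,-0.0]] -> [0.5735 0.13   0.175 ] yaw 1.794 rmin 0.59
21 rows [[-0.952, -0.12, 0.038],[0,0,0.284]] -> [ 0.4167 -0.3312  0.155 ] yaw 0.900 rmin 0.53
```

>>> play_rows:
  plan:
    - [[0,0,-0.5],[0,0,0],1]
    - [[0,0,-0.5],[0,0,0],1]
    - [[-0.952,-0.12,0.038],[0,0,0.284],1]
    - [[-0.952,-0.12,0.038],[0,0,0.284],1]
    - [[-0.952,-0.12,0.038],[0,0,0.284],1]
    - [[-0.952,-0.12,0.038],[0,0,0.284],1]
    - [[-0.952,-0.12,0.038],[0,0,0.284],1]
    - [[-0.952,-0.12,0.038],[0,0,0.284],1]
    - [[-0.952,-0.12,0.038],[0,0,0.284],1]
    - [[-0.952,-0.12,0.038],[0,0,0.284],1]
    - [[-0.952,-0.12,0.038],[0,0,0.284],1]
    - [[-0.952,-0.12,0.038],[0,0,0.284],1]
    - [[-0.952,-0.12,0.038],[0,0,0.284],1]
    - [[-0.952,-0.12,0.038],[0,0,0.284],1]
    - [[-0.952,-0.12,0.038],[0,0,0.284],1]
    - [[-0.952,-0.12,0.038],[0,0,0.284],1]
    - [[-0.952,-0.12,0.038],[0,0,0.284],1]
    - [[-0.952,-0.12,0.038],[0,0,0.284],1]
    - [[-0.952,-0.12,0.038],[0,0,0.284],1]
    - [[-0.952,-0.12,0.038],[0,0,0.284],1]

```text
clock: 20.15
position: [0.4628, -0.2781, 0.1577]
tool_rot: [3.141, 0.0, 1.025]
force: [-0.2, -0.9, -2.7]
grip_width: 0.0058
finger_force: 86.6
```

>>> play_rows:
  plan:
    - [[-0.952,-0.12,0.038],[0,0,0.284],1]
    - [[-0.952,-0.12,0.038],[0,0,0.284],1]
    - [[-0.952,-0.12,0.038],[0,0,0.284],1]
    - [[0,0,0],[-0.27,0,0],1]
    - [[0,0,0],[0,0,0],1]
    - [[0,0,0],[0,0,0],1]

```text
clock: 20.9
position: [0.4169, -0.3313, 0.1549]
tool_rot: [3.102, -0.0, 0.9]
force: [0.3, -0.2, -1.0]
grip_width: 0.0059
finger_force: 86.7
```

```bash
python3 - <<'E'
from plan import *
p,y=here()
c0=np.array(p[:2])+.0617*np.array([np.sin(y),-np.cos(y)]);print(c0)
for c in("scene","top"):
    f=grab_frame(c);W=world(f);save(f,c+"2.png");print(c,rimplane(W,c0,.063,p[2]+.005),"L",rim(W,[.465,-.369],.094,.052,.07))
E
```

```text
20.9 [ 0.4169 -0.3313  0.1549] [ 3.102 -0.     0.9  ] [ 0.3 -0.2 -1. ] 0.0059 86.7 [ 0.12  0.56  0.61  1.98 -0.49  0.7   0.36]
[ 0.46520851 -0.36971428]
scene (array([ 0.46818418, -0.36910765]), np.int64(1067), array([-0.00040683,  0.00504179,  0.15887788])) L (array([ 0.46484117, -0.36969666]), np.int64(946), np.float64(0.05902634306879084))
top (array([ 0.46642614, -0.36701884]), np.int64(581), array([-0.00105811,  0.01239329,  0.16038486])) L (array([ 0.46466053, -0.36834783]), np.int64(609), np.float64(0.060645811913142736))
```

>>> play_rows:
  plan:
    - [[-0.09,-0.08,0.7],[0,0,0],1]
    - [[0,-0.028,0.7],[0,0,0],1]
    - [[0,-0.028,0.7],[0,0,0],1]
    - [[0,-0.028,0.7],[0,0,0],1]
    - [[0,-0.02,0.5],[0,0,0],1]
    - [[0,-0.01,0.2],[0,0,0],1]
    - [[0,0,0],[0,0,0],1]

```text
clock: 21.88
position: [0.4143, -0.3323, 0.0672]
tool_rot: [3.101, 0.0, 0.899]
force: [0.3, 0.0, -1.8]
grip_width: 0.0063
finger_force: 86.8
```

```bash
python3 - <<'E'
from plan import *
p,y=here()
for c in("scene","top"):
    f=grab_frame(c);W=world(f);print(c,rimplane(W,[.465,-.37],.063,p[2]+.006),"L",rim(W,[.465,-.369],.094,.052,.07))
E
```

```text
21.88 [ 0.4143 -0.3323  0.0672] [3.101 0.    0.899] [ 0.3  0.  -1.8] 0.0063 86.8 [ 0.23  0.69  0.47  2.02 -0.61  0.52  0.46]
scene (array([ 0.46545467, -0.37015021]), np.int64(879), array([2.44885134e-05, 6.87624651e-03, 7.14000395e-02])) L (array([ 0.46500074, -0.36970915]), np.int64(1226), np.float64(0.058956478225483305))
top (array([ 0.46383871, -0.36811942]), np.int64(338), array([0.03112658, 0.01697875, 0.07144066])) L (array([ 0.46426839, -0.36778742]), np.int64(418), np.float64(0.06062692687028509))
```

>>> play_rows:
  plan:
    - [[0,0,0.05],[0,0,0],1]
    - [[0,0,0.05],[0,0,0],1]
    - [[0,0,0.04],[0,0,0],1]
    - [[0,0,0],[0,0,0],1]

```text
clock: 22.48
position: [0.4145, -0.3323, 0.0637]
tool_rot: [3.101, 0.0, 0.9]
force: [0.0, 0.8, -1.8]
grip_width: 0.0063
finger_force: 86.8
```

>>> play_rows:
  plan:
    - [[0,0,0.03],[0,0,0],1]
    - [[0,0,0],[0,0,0],1]

```text
clock: 22.72
position: [0.4145, -0.3323, 0.063]
tool_rot: [3.101, 0.0, 0.9]
force: [0.0, -0.2, -2.3]
grip_width: 0.0064
finger_force: 86.8
```

>>> play_rows:
  plan:
    - [[0,0,0.03],[0,0,0],1]
    - [[0,0,0.02],[0,0,0],1]
    - [[0,0,0],[0,0,0],1]

```text
clock: 23.1
position: [0.4144, -0.3324, 0.0619]
tool_rot: [3.101, -0.0, 0.899]
force: [-2.9, 1.8, 4.7]
grip_width: 0.0063
finger_force: 88.0
```

>>> play_rows:
  plan:
    - [[0,0,0],[0,0,0],0.75]
    - [[0,0,0],[0,0,0],0.7]
    - [[0,0,0],[0,0,0],0.65]
    - [[0,0,0],[0,0,0],0.65]

```text
clock: 23.6
position: [0.4146, -0.3324, 0.0618]
tool_rot: [3.101, 0.0, 0.9]
force: [-0.0, -0.4, -0.8]
grip_width: 0.015
finger_force: 0.0
```

```bash
python3 - <<'E'
from plan import *
p,y=here()
f=grab_frame("scene");W=world(f);print(rimplane(W,[.465,-.37],.063,.067),"L",rim(W,[.465,-.369],.094,.052,.07))
E
```

```text
23.6 [ 0.4146 -0.3324  0.0618] [3.101 0.    0.9  ] [-0.  -0.4 -0.8] 0.015 0.0 [ 0.23  0.7   0.46  2.03 -0.62  0.51  0.47]
(array([ 0.46529165, -0.3700059 ]), np.int64(890), array([ 0.00803751, -0.00048851,  0.06624546])) L (array([ 0.46509928, -0.36967369]), np.int64(1223), np.float64(0.05889457472069452))
```

>>> play_rows:
  plan:
    - [[0,0.01,-0.3],[0,0,0],0.65]
    - [[0,0.03,-0.7],[0,0,0],0.65]
    - [[0,0.03,-0.8],[0,0,0],0.65]
    - [[0,0.03,-0.9],[0,0,0],0.5]
    - [[0,0,0],[0.27,0,0],0.4]
    - [[0,0,0],[0,0,0],0.35]

```text
clock: 24.4
position: [0.4149, -0.3325, 0.1304]
tool_rot: [3.14, -0.0, 0.9]
force: [-0.7, 0.5, -0.5]
grip_width: 0.028
finger_force: 0.0
```

```bash
python3 - <<'E'
from plan import *
p,y=here()
for c in("scene","top"):
    f=grab_frame(c);W=world(f);print(c,rimplane(W,[.465,-.37],.063,.067),"L",rim(W,[.465,-.369],.094,.052,.064),"S",rim(W,[.643,-.155],.033,.062))
p,y=leg(p,y,[.6107,-.1475,.115],1.334)
leg(p,y,[.6107,-.1475,.061],1.334)
E
```

```text
24.4 [ 0.4149 -0.3325  0.1304] [ 3.14 -0.    0.9 ] [-0.7  0.5 -0.5] 0.028 0.0 [ 0.15  0.62  0.58  1.97 -0.52  0.71  0.38]
scene (array([ 0.4651712 , -0.37001311]), np.int64(1041), array([ 0.01078306, -0.00056861,  0.06619319])) L (array([ 0.4652409 , -0.36969294]), np.int64(1251), np.float64(0.05880610502972979)) S (array([ 0.64300266, -0.15620115]), np.int64(442), np.float64(0.06716791470254457))
top (array([ 0.46385363, -0.36805349]), np.int64(522), array([0.00936635, 0.01481405, 0.0675134 ])) L (array([ 0.4643378 , -0.36810158]), np.int64(597), np.float64(0.0600397528952163)) S (array([ 0.64277269, -0.15440691]), np.int64(407), np.float64(0.06882360758026464))
11 rows [[0.931, 0.329, 0.056],[0,0,-0.263]] -> [ 0.6107 -0.1474  0.115 ] yaw 1.334 rmin 0.54
3 rows [[-0.001, 0.0, 0.72],[0,0,-0.0]] -> [ 0.6107 -0.1475  0.061 ] yaw 1.334 rmin 0.63
```

>>> play_rows:
  plan:
    - [[0.93,0.33,0.056],[0,0,-0.263],0.35]
    - [[0.93,0.33,0.056],[0,0,-0.263],0.35]
    - [[0.93,0.33,0.056],[0,0,-0.263],0.35]
    - [[0.93,0.33,0.056],[0,0,-0.263],0.35]
    - [[0.93,0.33,0.056],[0,0,-0.263],0.35]
    - [[0.93,0.33,0.056],[0,0,-0.263],0.35]
    - [[0.93,0.33,0.056],[0,0,-0.263],0.35]
    - [[0.93,0.33,0.056],[0,0,-0.263],0.35]
    - [[0.93,0.33,0.056],[0,0,-0.263],0.35]
    - [[0.93,0.33,0.056],[0,0,-0.263],0.35]
    - [[0.93,0.33,0.056],[0,0,-0.263],0.35]
    - [[0,0,0],[0,0,0],0.35]
    - [[0,0,0],[0,0,0],0.35]

```text
clock: 26.12
position: [0.6102, -0.1477, 0.1139]
tool_rot: [-3.141, 0.0, 1.333]
force: [-0.2, 0.4, -0.1]
grip_width: 0.0277
finger_force: 0.0
```

```bash
python3 - <<'E'
from plan import *
p,y=here()
leg(p,y,[.6107,-.1475,.061],1.334)
E
```

```text
26.12 [ 0.6102 -0.1477  0.1139] [-3.141  0.     1.333] [-0.2  0.4 -0.1] 0.0277 0.0 [-0.17  0.74  0.48  1.71 -0.45  0.8   0.29]
3 rows [[0.004, 0.006, 0.705],[0,0,-0.001]] -> [ 0.6107 -0.1475  0.061 ] yaw 1.334 rmin 0.63
```

>>> play_rows:
  plan:
    - [[0,0,0.7],[0,0,0],0.35]
    - [[0,0,0.7],[0,0,0],0.35]
    - [[0,0,0.7],[0,0,0],0.35]
    - [[0,0,0],[0,0,0],0.35]
    - [[0,0,0],[0,0,0],1]
    - [[0,0,0],[0,0,0],1]
    - [[0,0,0],[0,0,0],1]
    - [[0,0,0],[0,0,0],1]
  newtons: 60

```text
clock: 27.12
position: [0.6105, -0.1477, 0.0618]
tool_rot: [3.141, 0.0, 1.333]
force: [-0.3, -1.5, 3.8]
grip_width: 0.0078
finger_force: 55.7
```

>>> play_rows:
  plan:
    - [[0,0,-0.3],[0,0,0],1]
    - [[0,0,-0.8],[0,0,0],1]
    - [[0,0,-0.9],[0,0,0],1]
    - [[0,0,-0.9],[0,0,0],1]
    - [[0,0,-0.9],[0,0,0],1]
    - [[0,0,-0.8],[0,0,0],1]
    - [[0,0,0],[0,0,0],1]

```text
clock: 28.0
position: [0.611, -0.1477, 0.1783]
tool_rot: [3.139, -0.0, 1.334]
force: [0.1, 0.9, -1.3]
grip_width: 0.0081
finger_force: 54.8
```

```bash
python3 - <<'E'
from plan import *
p,y=here()
u=np.array([np.sin(y),-np.cos(y)])
for c in("scene","top"):
    f=grab_frame(c);W=world(f);r=rimplane(W,p[:2]+.033*u,.033,p[2]+.007);print(c,r,(r[0]-p[:2])@u)
v=np.array([np.sin(.9),-np.cos(.9)])
q=np.array([.4646,-.3692])-.033*v
leg(p,y,[*q,.16],.9)
E
```

```text
28.0 [ 0.611  -0.1477  0.1783] [ 3.139 -0.     1.334] [ 0.1  0.9 -1.3] 0.0081 54.8 [-0.2   0.66  0.53  1.67 -0.4   0.91  0.25]
scene (array([ 0.64257394, -0.1561629 ]), np.int64(483), array([-0.01018423,  0.00549518,  0.18297289])) 0.032686935655702395
top (array([ 0.64307455, -0.15542443]), np.int64(0), array([0.        , 0.        , 0.18534101])) 0.03300000000000003
11 rows [[-0.934, -0.263, 0.067],[0,0,0.263]] -> [ 0.4386 -0.3486  0.1599] yaw 0.900 rmin 0.56
  return _methods._mean(a, axis=axis, dtype=dtype,
  ret = ret.dtype.type(ret / rcount)
```

>>> play_rows:
  plan:
    - [[-0.934,-0.263,0.067],[0,0,0.263],1]
    - [[-0.934,-0.263,0.067],[0,0,0.263],1]
    - [[-0.934,-0.263,0.067],[0,0,0.263],1]
    - [[-0.934,-0.263,0.067],[0,0,0.263],1]
    - [[-0.934,-0.263,0.067],[0,0,0.263],1]
    - [[-0.934,-0.263,0.067],[0,0,0.263],1]
    - [[-0.934,-0.263,0.067],[0,0,0.263],1]
    - [[-0.934,-0.263,0.067],[0,0,0.263],1]
    - [[-0.934,-0.263,0.067],[0,0,0.263],1]
    - [[-0.934,-0.263,0.067],[0,0,0.263],1]
    - [[-0.934,-0.263,0.067],[0,0,0.263],1]
    - [[0,0,0],[-0.06,0,0],1]
    - [[0,0,0],[0,0,0],1]

```text
clock: 29.72
position: [0.4379, -0.3484, 0.158]
tool_rot: [3.132, -0.0, 0.899]
force: [-0.2, 0.6, -1.4]
grip_width: 0.0079
finger_force: 55.0
```

```bash
python3 - <<'E' 2>/dev/null
from plan import *
p,y=here()
u=np.array([np.sin(y),-np.cos(y)])
for c in("scene","top"):
    f=grab_frame(c);W=world(f);r=rimplane(W,p[:2]+.033*u,.033,p[2]+.006);m=rim(W,[.465,-.37],.063,.06,.072)
    e=m[0]-r[0];print(c,r,m,"move tool x,y units",e@[np.cos(y),np.sin(y)]/.025,e@u/.025)
E
```

```text
29.73 [ 0.4379 -0.3484  0.158 ] [ 3.132 -0.     0.899] [-0.2  0.6 -1.4] 0.0079 55.0 [ 0.14  0.61  0.62  1.88 -0.49  0.79  0.35]
scene (array([ 0.46406894, -0.36852389]), np.int64(472), array([-0.02376835,  0.01423982,  0.16269418])) (array([ 0.46493199, -0.37009997]), np.int64(701), np.float64(0.06709390626358838)) move tool x,y units -0.027887903012510817 0.0662456813142175
top (array([ 0.46313987, -0.36587736]), np.int64(255), array([-0.00112828,  0.01175704,  0.16430161])) (array([ 0.46451423, -0.36818951]), np.int64(368), np.float64(0.06846919249912677)) move tool x,y units -0.03821889218157546 0.10057404847410308
```

>>> play_rows:
  plan:
    - [[-0.03,0.08,0.5],[0,0,0],1]
    - [[0,0,0.8],[0,0,0],1]
    - [[0,0,0.8],[0,0,0],1]
    - [[0,0,0.6],[0,0,0],1]
    - [[0,0,0.4],[0,0,0],1]
    - [[0,0,0.2],[0,0,0],1]
    - [[0,0,0],[0,0,0],1]

```text
clock: 30.7
position: [0.4396, -0.3508, 0.0755]
tool_rot: [3.133, 0.0, 0.9]
force: [-0.1, 0.3, -1.1]
grip_width: 0.0078
finger_force: 55.0
```

```bash
python3 - <<'E' 2>/dev/null
from plan import *
p,y=here()
u=np.array([np.sin(y),-np.cos(y)])
for c in("scene","top"):
    f=grab_frame(c);W=world(f);r=rimplane(W,p[:2]+.033*u,.033,p[2]+.006);m=rim(W,[.465,-.37],.063,.06,.072)
    e=m[0]-r[0];print(c,r,m,"move tool x,y units",e@[np.cos(y),np.sin(y)]/.025,e@u/.025)
E
```

```text
30.7 [ 0.4396 -0.3508  0.0755] [3.133 0.    0.9  ] [-0.1  0.3 -1.1] 0.0078 55.0 [ 0.21  0.73  0.51  1.92 -0.59  0.63  0.43]
scene (array([ 0.46548205, -0.37074348]), np.int64(406), array([-0.02667065,  0.01549379,  0.08026946])) (array([ 0.46476666, -0.36997067]), np.int64(725), np.float64(0.0669746650477087)) move tool x,y units 0.006407784930751862 -0.04163398445002907
top (array([ 0.46435003, -0.36768141]), np.int64(99), array([0.10568041, 0.06978806, 0.07840069])) (array([ 0.4641106 , -0.36776679]), np.int64(205), np.float64(0.06834102504828413)) move tool x,y units -0.008631040355257651 -0.005375276395751108
```

>>> play_rows:
  plan:
    - [[0,0,0.06],[0,0,0],1]
    - [[0,0,0.06],[0,0,0],1]
    - [[0,0,0.05],[0,0,0],1]
    - [[0,0,0.03],[0,0,0],1]
    - [[0,0,0],[0,0,0],1]

```text
clock: 31.42
position: [0.4396, -0.3508, 0.0705]
tool_rot: [3.133, 0.0, 0.9]
force: [0.1, -0.8, -0.5]
grip_width: 0.0082
finger_force: 55.1
```

>>> play_rows:
  plan:
    - [[0,0,0.03],[0,0,0],1]
    - [[0,0,0],[0,0,0],1]

```text
clock: 31.68
position: [0.4396, -0.3508, 0.0698]
tool_rot: [3.133, -0.0, 0.9]
force: [-1.1, 0.5, 1.6]
grip_width: 0.0079
finger_force: 56.0
```

Contact; now a touch more, then release.

>>> play_rows:
  plan:
    - [[0,0,0.02],[0,0,0],1]
    - [[0,0,0],[0,0,0],0.75]
    - [[0,0,0],[0,0,0],0.7]
    - [[0,0,0],[0,0,0],0.65]
    - [[0,0,0],[0,0,0],0.62]
    - [[0,0,0],[0,0,0],0.62]
    - [[0,0,-0.3],[0,0,0],0.62]
    - [[0,0,-0.7],[0,0,0],0.62]
    - [[0,0,-0.8],[0,0,0],0.62]
    - [[0,0,-0.9],[0,0,0],0.62]
    - [[0,0,-0.9],[0,0,0],0.62]
    - [[0.9,-0.3,-0.9],[0,0,0],0.62]
    - [[0.9,-0.3,-0.9],[0,0,0],0.62]
    - [[0.9,-0.3,0],[0,0,0],0.62]
    - [[0.9,-0.3,0],[0,0,0],0.62]
    - [[0.9,-0.3,0],[0,0,0],0.62]
    - [[0.9,-0.3,0],[0,0,0],0.62]
    - [[0,0,0],[0,0,0],0.62]
    - [[0,0,0],[0,0,0],0.62]

```text
clock: 34.05
position: [0.4873, -0.2169, 0.2046]
tool_rot: [3.132, -0.0, 0.899]
force: [0.0, 0.6, 0.2]
grip_width: 0.0161
finger_force: 0.0
```

```bash
python3 - <<'E' 2>/dev/null
from plan import *
here()
for c in("scene","top"):
    f=grab_frame(c);save(f,c+"3.png");W=world(f)
    print(c,"S",rimplane(W,[.465,-.37],.033,.075),"M",rimplane(W,[.465,-.37],.063,.067),"L",rim(W,[.465,-.369],.094,.052,.064))
    print("cap",rect(W,[.428,.319],.055,.032,.07),"tray",rect(W,[.427,.362],.16,.012,.07))
E
```

```text
34.05 [ 0.4873 -0.2169  0.2046] [ 3.132 -0.     0.899] [0.  0.6 0.2] 0.0161 0.0 [-0.19  0.52  0.7   1.92 -0.43  0.85  0.06]
scene S (array([ 0.4655043 , -0.37059918]), np.int64(547), array([0.0131852 , 0.00469241, 0.07439133])) M (array([ 0.46523723, -0.36994444]), np.int64(1055), array([0.0128362 , 0.00119763, 0.06595585])) L (array([ 0.46509376, -0.36972203]), np.int64(1319), np.float64(0.05880862252997301))
cap (array([0.42989886, 0.31691162]), array([92.4445343 , 35.54000473]), np.float32(0.022598557), 451) tray (array([0.42673419, 0.36325137]), array([224.63124084, 144.43013   ]), np.float32(1.5636102), 2331)
top S (array([ 0.465, -0.37 ]), np.int64(0), array([0.   , 0.   , 0.075])) M (array([ 0.4646324 , -0.36742103]), np.int64(192), array([-0.10939507, -0.14779106,  0.05680406])) L (array([ 0.4652141 , -0.36720437]), np.int64(343), np.float64(0.06008665609532549))
cap (array([0.43128845, 0.31742056]), array([88.1383667 , 32.19531631]), np.float32(0.012877743), 706) tray (array([0.42409888, 0.36397235]), array([148.97225952, 222.02476501]), np.float32(1.5810232), 3219)
```

View pics/scene3.png

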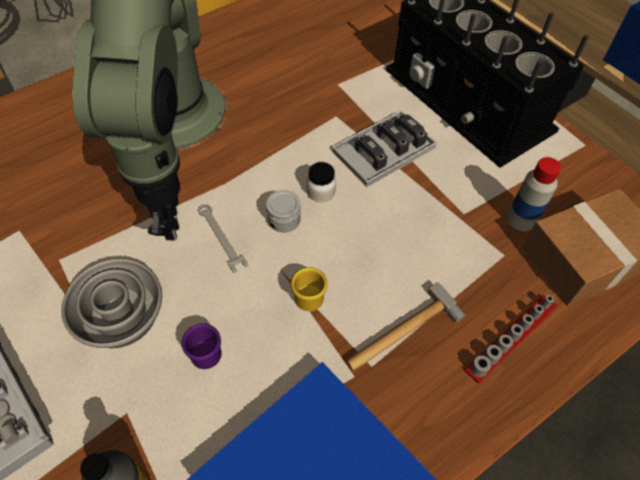

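The picture shows the three bowls nested concentrically at (112,300). The cap stands in the tray at (372,152), parallel to the other two, and the gripper is clear.

```bash
python3 -c "
from workcell import bot
print(bot.job_done())"
```

```text
the job is handed in; nothing more can be done
None
```

The job is handed in (no verdict was returned): in the final images the cap stands in the tray's free half parallel to the other two, and the three bowls are nested upright and centred to about 1 mm, at 34 s on the clock.

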